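# Scrape the chips off the bench plate

### The arm

A 7-joint arm with a two-finger parallel gripper is mounted at the origin on the work surface. World frame = base frame: x ahead of the robot, y to its left, z up, the work surface at z = 0. Lengths are in m, angles in rad, forces in N, time in s.
With the tool pointing down it reaches from about 0.4 to 0.9 m from the base axis. Payload 5.5 kg.
Tool frame: the origin (TCP) lies midway between the tips of the shut fingers; the grasp point (between the pads) lies 19 mm behind it (grasp_offset is the distance from the TCP to the grasp point, in m); z points along the fingers, y is the direction in which the jaws open and shut (so a half turn about z gives the same grasp; the last joint's range is limited). The gripper opens to 85 mm and grips with 20 to 120 N. Pads are 22 mm wide; open, the fingers measure 114 mm over their backs; the gripper's body (76 mm by 85 mm) begins 54 mm behind the grasp point. The pads swing forward as they close: fully open they stand 13 mm farther back than shut.
Start: joints at [-1, 0.501, -0.427, 1.55, 0.221, 1.138, -0.21], TCP at [0.197, 0.619, 0.231] pointing down, gripper open.
Joint ranges: [-2.88, 2.88], [-0.31, 2.03], [-1.54, 1.56], [0.2, 2.42], [-1.41, 4.55], [0.19, 2.02], [-2.57, 2.57]. Speed limits (rad/s): [2.57, 2.57, 3.14, 3.14, 3.14, 3.14, 3.14].

### API

Orientations are given as a unit quaternion [x, y, z, w].
In Python, from cell import * gives the robot as it stands.
- The arm moves only by the shell command python3 -m inch 'ROWS' [OPENING] [FORCE]. ROWS is JSON, a list of rows, each an object with "delta_pos": the shift along the tool's x, y, z in mm, a list of three; "rotation": the turn, a rotation vector about the tool's x, y, z in rad, a list of three. In form: [{"delta_pos": [x, y, z], "rotation": [rx, ry, rz]}, ...]. A call has exactly 5 rows; each row is the pose to reach, as a shift and turn from the pose commanded when the call began, along the tool's axes at that moment; what a row does not reach only later rows make up. A row lasts 1/8 s, in which the tool goes at most 62.5 mm and 10.7 degrees, less where a joint would pass 70% of its speed; a pose out of reach is approached as far as the arm can. A call with a gripper value outside its range is refused whole. OPENING is the finger opening in mm, from 0 to 85.4, set as the call begins (- or left out, the last holds). The fingers move at their own pace and stop on an object; FORCE is the grip in N (left out, the last holds). Time passes only in rows, so rows that repeat a pose let the fingers close, or fill a call up. It gives the time, the measured TCP pose, the force and the opening at its end, in the units of the state.
- get_state(): the state, without advancing time (a new reading comes with each control period).
- camera(name): name is "scene" or "side" or "wrist"; returns a dict with "frame" (420x560x3 uint8, blue, green, red), "range_z" (420x560 float32, m along the optical axis (not along the pixel's ray), 0 where there is no reading), "vfov" (degrees; the focal length in pixels is half the picture's height over the tangent of half this angle, whatever the lens; pixels are square), "cx", "cy" (the principal point, pixels), "origin" and "rotation" of the camera in the world; the wrist camera has in their place "tool_from_camera" (4x4, takes a point from camera to tool coordinates, whose origin is the TCP and whose axes are the flange's). Camera axes: x right, y up, looking along -z (the intrinsics and any distortion apply to the point x, -y, -z); pixel columns grow to the right and rows downward; lengths in m; the calibration is good to about 2 mm. A picture is of the moment at which its call begins: read the wrist's pose just before it.
- sign_off(): hands the job in, once; it reports no verdict.
The state is a dict: "time_s": time; "joint_pos": joint angles; "joint_velocities": joint speeds; "joint_torque": joint torques, N m; "position": TCP position; "tool_rot": TCP orientation; "contact_force": force on the tool from outside, world axes, zero at the start; "ft_torque": the same for the moment, N m; "gripper_width": finger opening in m.
Only numpy, scipy, OpenCV 4.12 (cv2) and the standard library are available. Lean on these libraries where they do the work, as an engineer would, in place of code of your own. Each camera call takes 0.05 s, during which the arm holds its last target. There are 200 camera calls.

### The job

Take the orange scraper block and wipe all five loose chips off the steel bench plate into the red catch tray at its open end, none onto the bench or into the blue tray of clean nozzles; wipe lightly rather than bearing down on the plate, and move the chips with the scraper only, never with the gripper. Then set the scraper gently back, standing upright on its foot in the middle of its black rubber mat, and let go. Leave the other things on the bench where they are.

Things in the scene. Friction and masses are not known exactly. Their poses are not given: they have to be found in the camera images.
- plate: fixed dark steel bench plate on a green foot: 190 along its x, 220 along its y, flat top 40 above the bench. Along each of its two x edges (x = +-85 to +-95) runs a green side rail 10 high above the top, over the full 220; the two y ends (y = +-110) are open. Origin: centre of the underside. Yaw varies by up to 0.25 rad
- catch_tray: fixed open red plastic tray for chips, 180 along its x, 90 along its y, 32 high (rim 8 below the plate's top), walls and floor 3. It stands 1 mm from one open end of the plate, turned as the plate: its centre is at plate y = +156 or -156, whichever end it happens to be. Origin: centre of the underside
- parts_tray: fixed open blue plastic tray of the same size, holding four clean nozzles, at the other open end of the plate. Origin: centre of the underside
- mat: fixed black rubber mat on the bench, left or right of the plate: 120 along its x, 150 along its y, 4 thick. Origin: centre of the underside
- scraper: loose scraper block, about 0.2 kg, standing on the mat on its black foot: foot 30 along its x (thickness), 100 along its y (scraping edge), 22 high; on it an orange grip ridge, 24 along x, 84 along y, from 22 to 72 above the underside. Hold it by the ridge from above, fingers closing along its x. Its flat x faces push chips. Origin: centre of the underside; z up
- chip1: loose curled copper-coloured metal chip, 34 long, about 15 wide, 10 high, 14 g, lying anywhere on the plate. Origin: middle of its underside; z up at the start
- chip2: loose curled brass-coloured metal chip, 34 long, about 15 wide, 10 high, 14 g, lying anywhere on the plate. Origin: middle of its underside; z up at the start
- chip3: loose curled copper-coloured metal chip, 34 long, about 15 wide, 10 high, 14 g, lying anywhere on the plate. Origin: middle of its underside; z up at the start
- chip4: loose curled brass-coloured metal chip, 34 long, about 15 wide, 10 high, 14 g, lying anywhere on the plate. Origin: middle of its underside; z up at the start
- chip5: loose curled copper-coloured metal chip, 34 long, about 15 wide, 10 high, 14 g, lying anywhere on the plate. Origin: middle of its underside; z up at the start
- clamp: bystander: fixed green clamping fixture with two upright jaws, 100 x 130, 66 high, left or right of the plate, where the mat is not. Origin: centre of the underside
- spray_can: bystander: loose red can, diameter 60, 180 high, behind the plate. Origin: centre of the underside
- jar: bystander: loose amber jar, diameter 64, 85 high, behind the plate. Origin: centre of the underside
- cup: bystander: loose steel cup, diameter 70, 80 high, back right. Origin: centre of the underside
- wrench: bystander: loose wrench, 170 long along its x, lying on the bench near left. Origin: middle of its underside
- brush: bystander: loose brush with wooden handle, 170 long along its x, lying behind the plate. Origin: middle of its underside
- screwdriver: bystander: loose screwdriver with red handle, 180 long along its x, lying near right. Origin: middle of its underside
There are look-alikes about, which are no part of the job. What is meant by the scraper is not white, and is the larger of those in its own colour.

How it is judged:
By the outcome, as a careful person would: the job done as asked, in the order asked, and still so for the second after the job is handed in, with the robot touching nothing.
It also fails if it takes over 64 s, if anything falls off the work surface, if the arm or the gripper's body presses on something with over 40 N, if the wrist force passes 120 N, or if a joint passes its speed limit or range.

## Working session

There is one attempt and no reset: what is moved stays moved. The work goes in short steps, Python scripts to look and compute and a shell command to move; the robot and the scene stay as the last step left them, time stands still between calls to the robot, and variables do not carry over. Pictures are saved under pics/ and viewed, about 8 in all and at most 12, crops included, and the job is handed in when it is done.

```bash
mkdir -p pics; ls; cat > h.py <<'E'
from cell import *
import numpy as np, cv2
from scipy.spatial.transform import Rotation as R
def shot(name,fn=None):
    s=get_state(); c=camera(name)
    if name=='wrist':
        T=np.eye(4);T[:3,:3]=R.from_quat(s['tool_rot']).as_matrix();T[:3,3]=s['position']
        M=T@np.array(c['tool_from_camera'])
    else:
        M=np.eye(4);r=np.array(c['rotation'])
        M[:3,:3]=r if r.shape==(3,3) else R.from_quat(r).as_matrix();M[:3,3]=c['origin']
    c['M']=M; c['f']=210/np.tan(np.radians(c['vfov'])/2)
    if fn: cv2.imwrite('pics/'+fn,c['frame'])
    return c
def cloud(c):
    v,u=np.mgrid[:420,:560]; z=c['range_z'].astype(float)
    P=np.stack([(u-c['cx'])/c['f']*z,-(v-c['cy'])/c['f']*z,-z],-1)
    return P@c['M'][:3,:3].T+c['M'][:3,3]
def ray(c,u,v,h):
    d=c['M'][:3,:3]@np.array([(u-c['cx'])/c['f'],-(v-c['cy'])/c['f'],-1]);o=c['M'][:3,3]
    return o+d*(h-o[2])/d[2]
E
python3 - <<'E'
from h import *
s=get_state();print({k:np.round(v,3).tolist() for k,v in s.items()})
for n in ['scene','side','wrist']:
    c=shot(n,n+'0.png');print(n,[k for k in c],c['vfov'],c['cx'],c['cy'],np.round(c['M'],3).tolist())
    np.savez('pics/'+n+'0.npz',**{k:c[k] for k in ['frame','range_z','M','f','cx','cy']})
a=[cv2.imread(f'pics/{n}0.png') for n in ['scene','side']]
E
```

```text
pics
{'time_s': 0.0, 'joint_pos': [-1.0, 0.502, -0.427, 1.551, 0.221, 1.138, -0.21], 'joint_velocities': [0.0, -0.001, -0.0, 0.001, -0.001, 0.0, 0.001], 'joint_torque': [0.001, -56.952, -5.816, -28.094, 0.011, 0.012, 0.0], 'position': [0.197, 0.619, 0.23], 'tool_rot': [0.153, 0.988, -0.001, -0.0], 'contact_force': [-0.381, -0.197, 0.712], 'ft_torque': [-0.021, 0.025, -0.016], 'gripper_width': 0.085}
scene ['frame', 'range_z', 'vfov', 'cx', 'cy', 'origin', 'rotation', 'M', 'f'] 42.14646784288086 272.11954885287093 210.55760147141092 [[-0.855, -0.406, 0.323, 0.988], [0.519, -0.677, 0.522, 0.782], [0.007, 0.613, 0.79, 1.166], [0.0, 0.0, 0.0, 1.0]]
side ['frame', 'range_z', 'vfov', 'cx', 'cy', 'origin', 'rotation', 'M', 'f'] 43.15076108944988 284.86260509896056 202.59659455002821 [[0.882, 0.277, -0.381, 0.025], [-0.47, 0.55, -0.69, -0.814], [0.018, 0.788, 0.615, 0.855], [0.0, 0.0, 0.0, 1.0]]
wrist ['frame', 'range_z', 'vfov', 'cx', 'cy', 'tool_from_camera', 'M', 'f'] 59.004708427971934 279.53133959203825 210.73192591723992 [[0.303, -0.921, -0.247, 0.134], [0.953, 0.292, 0.079, 0.639], [-0.001, -0.259, 0.966, 0.373], [0.0, 0.0, 0.0, 1.0]]
```

View pics/scene0.png

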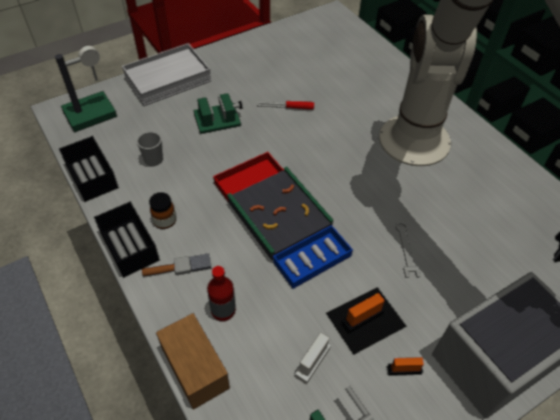

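View pics/side0.png

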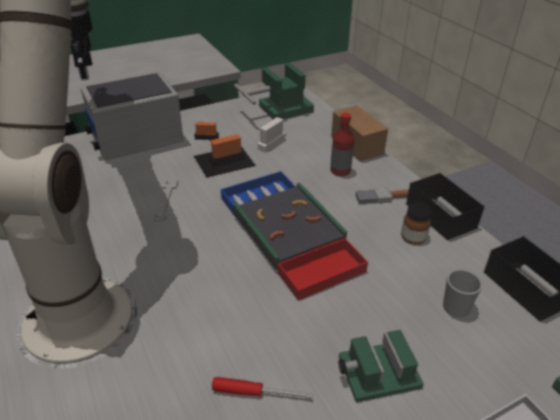

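The scene view shows the scraper on the black mat at about (365,310) and a smaller orange decoy at (405,366). The plate is centred near (280,210), with the red tray at its (250,175) end and the blue tray at (315,255). The chips lie between (257,208) and (306,209). Next I'll measure these.

```bash
cat > m.py <<'E'
from h import *
def load(n):
    d=np.load(f'pics/{n}0.npz');return {k:d[k] for k in d}
def rect(p):
    (c,s,a)=cv2.minAreaRect((p[:,:2]*1000).astype(np.float32));return np.round(c,1),np.round(s,1),round(a,1)
for n in ['scene','side']:
    c=load(n);P=cloud(c);hsv=cv2.cvtColor(c['frame'],cv2.COLOR_BGR2HSV);H,S,V=cv2.split(hsv)
    x,y,z=P[...,0],P[...,1],P[...,2]
    print(n,'bench z',np.median(z[(abs(x-.5)<.4)&(abs(z)<.02)]))
    def comp(m,name,mina=15):
        k,l,st,_=cv2.connectedComponentsWithStats(m.astype(np.uint8))
        for i in range(1,k):
            if st[i,4]<mina: continue
            p=P[l==i];uv=np.argwhere(l==i).mean(0)[::-1]
            if not np.isfinite(p).all() or abs(p[:,1]).max()>1:continue
            print(name,'uv',uv.round(),'n',st[i,4],'med',np.median(p,0).round(4),rect(p),'zmax',np.percentile(p[:,2],95).round(3))
    ok=(x>.2)&(x<.95)&(abs(y)<.7)
    comp(ok&(H>4)&(H<14)&(S>190)&(z>.055)&(z<.09),'orange top')
    comp(ok&(V<60)&(S<90)&(z>-.003)&(z<.012),'mat?',300)
    comp(ok&(S<80)&(z>.034)&(z<.046),'plate top',300)
    comp(ok&(H>35)&(H<90)&(S>60)&(z>.042)&(z<.06),'rail',60)
    comp(ok&((H<5)|(H>172))&(S>150)&(z<.045)&(z>-.01),'red',200)
    comp(ok&(H>105)&(H<130)&(S>150)&(z<.05)&(z>-.01),'blue',200)
    comp(ok&(H>3)&(H<32)&(S>100)&(z>.036)&(z<.058),'chip',12)
E
python3 m.py
```

```text
scene bench z -0.001288852109250893
orange top uv [163. 212.] n 101 med [ 0.7791 -0.0861  0.0608] (array([780. , -88.5]), array([21.6, 51.2]), 70.7) zmax 0.07
orange top uv [366. 307.] n 466 med [0.5022 0.4007 0.0733] (array([499. , 397.4]), array([26.6, 84.7]), 89.1) zmax 0.077
mat? uv [ 87. 165.] n 355 med [ 0.8772 -0.4059  0.0028] (array([ 883.9, -393.3]), array([93.5, 89.2]), 89.9) zmax 0.01
mat? uv [125. 235.] n 568 med [ 0.8791 -0.1177  0.0028] (array([ 883.8, -104.5]), array([112.7,  88.7]), 89.5) zmax 0.008
mat? uv [366. 325.] n 1854 med [0.5041 0.4233 0.0026] (array([492. , 401.5]), array([117.9, 147.1]), 86.6) zmax 0.007
plate top uv [281. 211.] n 3641 med [0.5068 0.0516 0.0385] (array([512. ,  42.6]), array([183.9, 219.5]), 1.5) zmax 0.042
rail uv [309. 195.] n 230 med [0.4201 0.0491 0.0475] (array([419.4,  42.6]), array([ 12. , 216.8]), 1.6) zmax 0.052
rail uv [251. 224.] n 322 med [0.5982 0.0525 0.0479] (array([597.6,  46.5]), array([ 12.2, 217.2]), 1.3) zmax 0.052
red uv [247. 174.] n 1474 med [ 0.5073 -0.1351  0.0029] (array([ 511.3, -114.5]), array([182.2,  98.2]), 1.
[... 2495 characters left out ...]
ax 0.055
chip uv [299. 202.] n 55 med [0.5585 0.0782 0.0489] (array([558.4,  78.8]), array([17.2, 32.5]), 65.0) zmax 0.053
chip uv [260. 214.] n 46 med [0.4483 0.0787 0.0496] (array([449. ,  79.2]), array([33.1, 12.2]), 73.0) zmax 0.053
chip uv [289. 215.] n 53 med [0.5092 0.045  0.0487] (array([510.3,  46. ]), array([15. , 33.5]), 84.4) zmax 0.051
chip uv [313. 218.] n 59 med [0.5552 0.0071 0.0488] (array([557.3,   9. ]), array([14.4, 32.9]), 75.5) zmax 0.052
chip uv [417. 226.] n 107 med [ 0.7518 -0.1332  0.0539] (array([ 761.9, -127.9]), array([29.3, 60.2]), 59.1) zmax 0.058
chip uv [276. 234.] n 58 med [ 0.4516 -0.0012  0.0487] (array([450.8,  -1.8]), array([33.2, 13. ]), 5.6) zmax 0.052
```

```bash
python3 -m inch '[{"delta_pos":[-57,-20,0],"rotation":[0,0,0]},{"delta_pos":[-114,-40,0],"rotation":[0,0,-0.06]},{"delta_pos":[-171,-60,0],"rotation":[0,0,-0.12]},{"delta_pos":[-228,-80,0],"rotation":[0,0,-0.18]},{"delta_pos":[-285,-100,0],"rotation":[0,0,-0.24]}]' 85
python3 -c "
from h import *
c=camera('scene')"
cat > w.py <<'E'
import sys
from h import *
c=shot('wrist',sys.argv[1]);P=cloud(c);H,S,V=cv2.split(cv2.cvtColor(c['frame'],cv2.COLOR_BGR2HSV));z=P[...,2]
s=get_state();Rm=R.from_quat(s['tool_rot']).as_matrix();print(s['time_s'],np.round(s['position'],4),Rm.round(3)[:,:2].T.tolist(),np.round(s['contact_force'],2),s['gripper_width'])
def rep(m,nm):
    k,l,st,_=cv2.connectedComponentsWithStats(m.astype(np.uint8))
    for i in range(1,k):
        if st[i,4]<150: continue
        p=P[l==i];b=cv2.minAreaRect((p[:,:2]*1000).astype(np.float32));print(nm,st[i,4],np.round(b[0],1),np.round(b[1],1),round(b[2],2),'z',np.percentile(p[:,2],[5,50,95]).round(4), 'uv',np.argwhere(l==i).mean(0)[::-1].round())
rep((H>3)&(H<15)&(S>150)&(z>.06)&(z<.09),'ridge')
rep((V<70)&(S<110)&(z>-.006)&(z<.013),'mat')
E
python3 w.py w1.png
```

```text
time_s: 0.78
position: [0.4395, 0.4363, 0.2311]
tool_rot: [0.033, 0.999, -0.0, -0.0]
contact_force: [-0.2, 0.1, 0.1]
gripper_width: 0.085
0.875 [0.4466 0.43   0.2304] [[-0.997, 0.08, -0.004], [0.08, 0.997, -0.004]] [-0.09 -0.22 -0.52] 0.08499755034626204
mat 12139 [489.4 400.1] [119.  148.6] 86.97 z [0.0028 0.0041 0.0053] uv [259. 207.]
mat 297 [487.4 532.8] [ 3.6 74.8] 62.88 z [0.0023 0.0074 0.0125] uv [387. 206.]
```

View pics/w1.png

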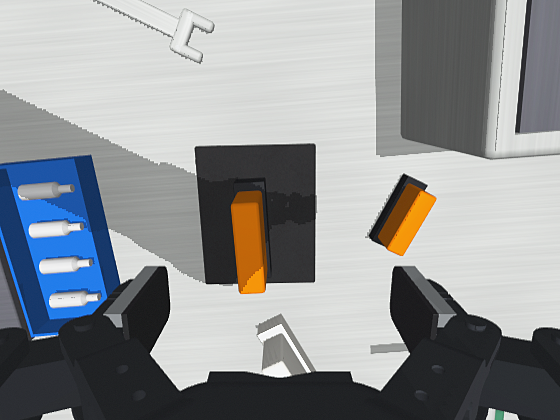

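The wrist view shows the scraper at (250,240) on the mat centred near (256,213), with the decoy at (402,220). I'll widen the ridge hue range and re-measure.

```bash
sed -i 's/(H<15)&(S>150)/(H<22)\&(S>130)/' w.py; python3 w.py w2.png
```

```text
0.925 [0.4427 0.4333 0.2305] [[-0.997, 0.077, -0.001], [0.077, 0.997, -0.002]] [-0.52 -0.23 -0.66] 0.08479966043409719
ridge 2690 [496.2 396.7] [23.9 83.7] 89.08 z [0.0693 0.0758 0.0771] uv [247. 248.]
mat 12132 [489.  400.8] [119.5 148.5] 86.89 z [0.0028 0.004  0.0053] uv [258. 210.]
mat 282 [485.8 533.6] [ 1.5 72.4] 60.78 z [0.0025 0.0081 0.0126] uv [386. 207.]
```

```bash
python3 -m inch '[{"delta_pos":[-29,-17,20],"rotation":[0,0,-0.03]},{"delta_pos":[-58,-34,40],"rotation":[0,0,-0.05]},{"delta_pos":[-58,-34,75],"rotation":[0,0,-0.05]},{"delta_pos":[-58,-34,90],"rotation":[0,0,-0.05]},{"delta_pos":[-58,-34,90],"rotation":[0,0,-0.05]}]' 85; python3 w.py w3.png; python3 w.py w4.png
```

```text
time_s: 1.55
position: [0.4917, 0.4008, 0.1402]
tool_rot: [0.008, 1.0, -0.0, -0.001]
contact_force: [0.4, 0.5, -0.6]
gripper_width: 0.0848
1.6 [0.4926 0.4013 0.1415] [[-1.0, 0.016, 0.001], [0.016, 1.0, 0.0]] [-0.72 -0.12 -0.43] 0.08503605201634139
ridge 5461 [496.3 396.3] [24.  83.5] 88.99 z [0.0739 0.0759 0.077 ] uv [272. 229.]
mat 23022 [489.4 400.5] [119.9 148.9] 86.92 z [0.0029 0.004  0.0052] uv [281. 182.]
mat 742 [486.3 533. ] [ 2.3 72.9] 60.62 z [0.002  0.0075 0.0124] uv [455. 190.]
1.65 [0.4933 0.4016 0.1424] [[-1.0, 0.016, -0.001], [0.016, 1.0, 0.001]] [-1.06  0.22  0.05] 0.08458333351825849
ridge 5410 [496.5 396.2] [23.9 83.8] 89.39 z [0.0739 0.0759 0.077 ] uv [271. 227.]
mat 22906 [489.4 400.6] [120.  148.8] 87.04 z [0.0029 0.004  0.0052] uv [280. 180.]
mat 727 [486.4 533.2] [ 1.9 72.8] 60.62 z [0.0019 0.0073 0.0124] uv [453. 188.]
```

```bash
python3 -m inch '[{"delta_pos":[-3,-5,25],"rotation":[0,0,0]},{"delta_pos":[-3,-5,50],"rotation":[0,0,0]},{"delta_pos":[-3,-5,75],"rotation":[0,0,0]},{"delta_pos":[-3,-5,95],"rotation":[0,0,0]},{"delta_pos":[-3,-5,105],"rotation":[0,0,0]}]'; python3 -m inch '[{"delta_pos":[0,0,0],"rotation":[0,0,0]},{"delta_pos":[0,0,0],"rotation":[0,0,0]},{"delta_pos":[0,0,0],"rotation":[0,0,0]},{"delta_pos":[0,0,0],"rotation":[0,0,0]},{"delta_pos":[0,0,0],"rotation":[0,0,0]}]' 0 50; python3 -m inch '[{"delta_pos":[0,0,0],"rotation":[0,0,0]},{"delta_pos":[0,0,0],"rotation":[0,0,0]},{"delta_pos":[0,0,0],"rotation":[0,0,0]},{"delta_pos":[0,0,0],"rotation":[0,0,0]},{"delta_pos":[0,0,0],"rotation":[0,0,0]}]'
```

```text
time_s: 2.28
position: [0.4965, 0.3953, 0.036]
tool_rot: [0.009, 1.0, 0.0, -0.0]
contact_force: [-0.3, -0.2, 0.5]
gripper_width: 0.0852
time_s: 2.9
position: [0.4972, 0.3955, 0.0372]
tool_rot: [0.009, 1.0, 0.001, 0.001]
contact_force: [0.0, 0.2, 4.0]
gripper_width: 0.0238
time_s: 3.52
position: [0.4972, 0.3955, 0.0372]
tool_rot: [0.009, 1.0, 0.001, 0.001]
contact_force: [-0.6, 1.2, 6.6]
gripper_width: 0.0238
```

```bash
python3 -m inch '[{"delta_pos":[0,0,-10],"rotation":[0,0,0]},{"delta_pos":[0,0,-40],"rotation":[0,0,0]},{"delta_pos":[0,0,-80],"rotation":[0,0,0]},{"delta_pos":[0,0,-120],"rotation":[0,0,0]},{"delta_pos":[0,0,-140],"rotation":[0,0,0]}]'; python3 -m inch '[{"delta_pos":[0,-40,0],"rotation":[0,0,0]},{"delta_pos":[0,-90,0],"rotation":[0,0,0]},{"delta_pos":[0,-140,0],"rotation":[0,0,0]},{"delta_pos":[0,-190,0],"rotation":[0,0,0]},{"delta_pos":[0,-230,0],"rotation":[0,0,0]}]'; python3 -m inch '[{"delta_pos":[0,-20,0],"rotation":[0,0,0]},{"delta_pos":[0,-20,0],"rotation":[0,0,0]},{"delta_pos":[0,-20,0],"rotation":[0,0,0]},{"delta_pos":[0,-20,0],"rotation":[0,0,0]},{"delta_pos":[0,-20,0],"rotation":[0,0,0]}]'
cat > p.py <<'E'
import sys
from h import *
c=shot('wrist',sys.argv[1]);P=cloud(c);H,S,V=cv2.split(cv2.cvtColor(c['frame'],cv2.COLOR_BGR2HSV));x,y,z=np.moveaxis(P,-1,0)
s=get_state();Rm=R.from_quat(s['tool_rot']).as_matrix();print(s['time_s'],np.round(s['position'],4),Rm.round(3)[:,:2].T.tolist(),np.round(s['contact_force'],2),s['gripper_width'])
v=np.arange(420)[:,None]+0*z
def rep(m,nm,mn=100):
    k,l,st,_=cv2.connectedComponentsWithStats(m.astype(np.uint8))
    for i in range(1,k):
        if st[i,4]<mn: continue
        p=P[l==i];b=cv2.minAreaRect((p[:,:2]*1000).astype(np.float32));print(nm,st[i,4],np.round(b[0],1),np.round(b[1],1),round(b[2],2),'z',np.percentile(p[:,2],[5,50,95]).round(4), 'uv',np.argwhere(l==i).mean(0)[::-1].round())
rep((S<110)&(z>.03)&(z<.045),'plate',500)
rep((H>35)&(H<95)&(S>60)&(z>.044)&(z<.06),'rail',200)
rep(((H<4)|(H>172))&(S>150)&(z<.045)&(z>-.01),'red',300)
rep((H>3)&(H<35)&(S>90)&(z>.0)&(z<.06),'chip',60)
E
python3 p.py p1.png
```

```text
time_s: 4.15
position: [0.4971, 0.3953, 0.1784]
tool_rot: [0.009, 1.0, 0.001, 0.001]
contact_force: [0.4, 0.3, -3.0]
gripper_width: 0.0233
time_s: 4.78
position: [0.4915, 0.1619, 0.1753]
tool_rot: [0.01, 1.0, -0.001, -0.001]
contact_force: [0.8, 0.0, -2.4]
gripper_width: 0.0235
time_s: 5.4
position: [0.492, 0.1461, 0.1762]
tool_rot: [0.008, 1.0, 0.0, -0.0]
contact_force: [-0.4, 0.5, -2.9]
gripper_width: 0.0232
5.45 [0.4921 0.1459 0.1762] [[-1.0, 0.016, 0.0], [0.016, 1.0, 0.0]] [-0.27  0.14 -3.67] 0.023460706014346196
plate 44742 [506.4  40.6] [171.1 220. ] 1.15 z [0.0389 0.04   0.0411] uv [124. 200.]
rail 4126 [415.9  49.8] [  9.7 197.3] 1.08 z [0.0486 0.0499 0.0511] uv [140.  98.]
rail 952 [596.9 -34.8] [10.9 64.9] 0.93 z [0.0449 0.0497 0.051 ] uv [ 57. 328.]
red 1898 [542.2 -87.2] [ 46.9 117.6] 80.34 z [0.002  0.0034 0.0314] uv [  9. 278.]
chip 881 [452.5  -2.2] [38.1 20.3] 7.53 z [0.0424 0.0494 0.0508] uv [ 79. 150.]
chip 673 [451.   80.6] [40.2 15.2] 74.57 z [0.0448 0.0499 0.051 ] uv [191. 147.]
chip 673 [512.6  48. ] [16.4 40.6] 86.67 z [0.0427 0.0497 0.0509] uv [153. 228.]
chip 538 [560.3  78.5] [14.5 44.2] 60.91 z [0.0434 0.0498 0.051 ] uv [198. 282.]
chip 615 [560.3  10.9] [14.2 44.5] 68.33 z [0.0426 0.0497 0.0509] uv [113. 284.]
```

View pics/p1.png

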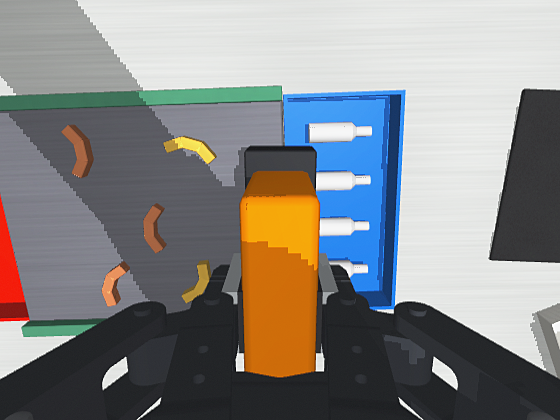

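The wrist view shows the scraper gripped squarely and all five chips on the plate: (77,150), (190,148), (153,228), (115,284) and (197,283). The catch tray is at the left, past the plate end. I'll set down in lane A at plate x = -31, y = +90.

```bash
python3 -m inch '[{"delta_pos":[9,-8,20],"rotation":[0,0,-0.035]},{"delta_pos":[18,-16,40],"rotation":[0,0,-0.035]},{"delta_pos":[18,-16,70],"rotation":[0,0,-0.035]},{"delta_pos":[18,-16,90],"rotation":[0,0,-0.035]},{"delta_pos":[18,-16,95],"rotation":[0,0,-0.035]}]'; python3 -m inch '[{"delta_pos":[0,0,1],"rotation":[0,0,0]},{"delta_pos":[0,0,2],"rotation":[0,0,0]},{"delta_pos":[0,0,3],"rotation":[0,0,0]},{"delta_pos":[0,0,4],"rotation":[0,0,0]},{"delta_pos":[0,0,5],"rotation":[0,0,0]}]'; python3 - <<'E'
from h import *
for i in range(3):
    c=camera('side');s=get_state();print(np.round(s['position'],4),np.round(s['tool_rot'],4),np.round(s['contact_force'],2))
E
```

```text
time_s: 6.08
position: [0.473, 0.1293, 0.0801]
tool_rot: [-0.009, 1.0, -0.0, -0.001]
contact_force: [-0.5, -1.0, -2.4]
gripper_width: 0.0234
time_s: 6.7
position: [0.4741, 0.1293, 0.0764]
tool_rot: [-0.009, 1.0, 0.0, 0.0]
contact_force: [0.5, -0.2, -2.9]
gripper_width: 0.0234
[0.474  0.1292 0.0763] [-0.0086  1.      0.      0.    ] [ 0.3  -0.03 -3.6 ]
[0.4739 0.1292 0.0762] [-8.6e-03  1.0e+00 -0.0e+00 -1.0e-04] [-0.16  0.13 -3.57]
[0.4739 0.1292 0.0763] [-0.0086  1.     -0.     -0.    ] [ 0.31 -0.51 -1.83]
```

```bash
for i in 1; do python3 -m inch '[{"delta_pos":[0,0,0.5],"rotation":[0,0,0]},{"delta_pos":[0,0,1],"rotation":[0,0,0]},{"delta_pos":[0,0,1.5],"rotation":[0,0,0]},{"delta_pos":[0,0,2],"rotation":[0,0,0]},{"delta_pos":[0,0,2],"rotation":[0,0,0]}]'; python3 -m inch '[{"delta_pos":[0,0,0.5],"rotation":[0,0,0]},{"delta_pos":[0,0,1],"rotation":[0,0,0]},{"delta_pos":[0,0,1],"rotation":[0,0,0]},{"delta_pos":[0,0,1],"rotation":[0,0,0]},{"delta_pos":[0,0,1],"rotation":[0,0,0]}]'; done;  python3 - <<'E'
from h import *
for i in range(2):
    c=camera('side');s=get_state();print(np.round(s['position'],4),np.round(s['tool_rot'],4),np.round(s['contact_force'],2))
E
```

```text
time_s: 7.48
position: [0.4739, 0.1293, 0.0742]
tool_rot: [-0.009, 1.0, 0.0, -0.0]
contact_force: [-0.8, 0.9, -2.6]
gripper_width: 0.0232
time_s: 8.1
position: [0.474, 0.1293, 0.0733]
tool_rot: [-0.009, 1.0, 0.0, 0.0]
contact_force: [0.5, 0.2, -3.2]
gripper_width: 0.0236
[0.474  0.1293 0.0733] [-0.0086  1.      0.      0.    ] [-0.39 -0.08 -3.04]
[0.474  0.1293 0.0733] [-0.0086  1.      0.      0.    ] [ 0.43 -0.72 -2.9 ]
```

```bash
for i in 1 2 3; do python3 -m inch '[{"delta_pos":[0,-10,0],"rotation":[0,0,0]},{"delta_pos":[0,-20,0],"rotation":[0,0,0]},{"delta_pos":[0,-30,0],"rotation":[0,0,0]},{"delta_pos":[0,-40,0],"rotation":[0,0,0]},{"delta_pos":[0,-50,0],"rotation":[0,0,0]}]'|head -4; done; python3 p.py p2.png; python3 -c "
from h import *
shot('scene','s2.png')
a=cv2.imread('pics/s2.png')[130:310,190:390];b=cv2.imread('pics/p2.png')
a=cv2.resize(a,(400,360));b=cv2.resize(b,(400,300));o=np.zeros((360,800,3),np.uint8);o[:,:400]=a;o[:300,400:]=b;cv2.imwrite('pics/m2.png',o)"
```

```text
time_s: 8.82
position: [0.4748, 0.0784, 0.0733]
tool_rot: [-0.008, 1.0, -0.0, -0.0]
contact_force: [-1.1, 0.8, -3.6]
time_s: 9.45
position: [0.4757, 0.0287, 0.0733]
tool_rot: [-0.009, 1.0, 0.0, -0.0]
contact_force: [1.2, 0.1, -2.8]
time_s: 10.07
position: [0.4766, -0.0213, 0.0733]
tool_rot: [-0.009, 1.0, 0.0, 0.0]
contact_force: [0.2, 0.8, -2.9]
10.125 [ 0.4765 -0.0231  0.0732] [[-1.0, -0.016, 0.0], [-0.016, 1.0, -0.001]] [ 0.5  -1.13 -3.92] 0.023138940270744136
plate 44435 [488.2  46.3] [133.9 178.5] 1.35 z [0.0391 0.0401 0.0411] uv [448. 229.]
plate 2195 [440. -65.] [21.4 43.6] 68.48 z [0.0389 0.04   0.0411] uv [194. 169.]
plate 3030 [486.4 -56.3] [54.  30.7] 1.22 z [0.039 0.04  0.041] uv [209. 251.]
rail 8915 [416.5  14.8] [  9.9 172.4] 1.21 z [0.0489 0.05   0.051 ] uv [364. 126.]
red 33744 [ 487.3 -128.2] [136.6 113.6] 1.33 z [0.0021 0.0034 0.032 ] uv [ 93. 222.]
red 384 [ 582.8 -130.9] [ 9.2 29.5] 40.92 z [0.0022 0.0031 0.004 ] uv [115. 372.]
chip 2935 [449.3 -50.6] [23.2 52.2] 63.22 z [0.0473 0.0499 0.051 ] uv [220. 187.]
```

View pics/m2.png

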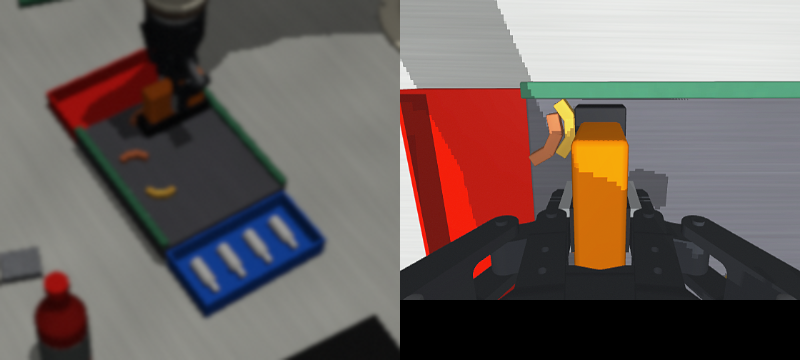

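The view shows copper and brass chips riding on the scraper's front face near the rail, and two chips still in lane B. I'll carry on over the edge.

```bash
python3 -m inch '[{"delta_pos":[0,-10,0],"rotation":[0,0,0]},{"delta_pos":[0,-20,0],"rotation":[0,0,0]},{"delta_pos":[0,-30,0],"rotation":[0,0,0]},{"delta_pos":[0,-40,0],"rotation":[0,0,0]},{"delta_pos":[0,-50,0],"rotation":[0,0,0]}]'|head -4; python3 -m inch '[{"delta_pos":[0,-5,0],"rotation":[0,0,0]},{"delta_pos":[0,-8,0],"rotation":[0,0,0]},{"delta_pos":[0,-8,0],"rotation":[0,0,0]},{"delta_pos":[0,-8,-5],"rotation":[0,0,0]},{"delta_pos":[0,-8,-20],"rotation":[0,0,0]}]';  python3 -m inch '[{"delta_pos":[0,30,-50],"rotation":[0,0,0]},{"delta_pos":[0,80,-90],"rotation":[0,0,0]},{"delta_pos":[0,130,-90],"rotation":[0,0,0]},{"delta_pos":[0,180,-90],"rotation":[0,0,0]},{"delta_pos":[0,200,-90],"rotation":[0,0,0]}]'; python3 p.py p3.png; python3 -c "
from h import *
shot('scene','s3.png')
a=cv2.imread('pics/s3.png')[130:310,190:390];b=cv2.imread('pics/p3.png')
a=cv2.resize(a,(400,360));b=cv2.resize(b,(400,300));o=np.zeros((360,800,3),np.uint8);o[:,:400]=a;o[:300,400:]=b;cv2.imwrite('pics/m3.png',o)"
```

```text
time_s: 10.8
position: [0.4773, -0.0715, 0.0733]
tool_rot: [-0.009, 1.0, -0.0, -0.0]
contact_force: [0.0, -0.6, -3.1]
time_s: 11.42
position: [0.4769, -0.0782, 0.0934]
tool_rot: [-0.009, 1.0, 0.0, -0.001]
contact_force: [-0.4, -0.2, -2.9]
gripper_width: 0.0237
time_s: 12.05
position: [0.4738, 0.1255, 0.185]
tool_rot: [-0.011, 1.0, 0.001, 0.001]
contact_force: [-0.1, -0.5, -3.9]
gripper_width: 0.0234
12.1 [0.4737 0.1273 0.1849] [[-1.0, -0.024, -0.002], [-0.024, 1.0, 0.003]] [-0.42  3.12 -2.97] 0.02366366828154426
plate 36917 [506.8  40.5] [171.1 219.7] 1.08 z [0.0389 0.04   0.0412] uv [139. 210.]
rail 4117 [416.1  39.1] [  9.7 219.6] 1.07 z [0.0488 0.0499 0.0511] uv [164. 119.]
rail 366 [596.8 -51.2] [10.1 31.5] 1.86 z [0.0449 0.0496 0.051 ] uv [ 65. 333.]
red 7139 [ 508.7 -103.5] [ 76.4 181.4] 88.92 z [0.0019 0.0032 0.0294] uv [ 21. 249.]
chip 825 [442.3 -90.1] [38.8 41.8] 0.89 z [0.0056 0.0127 0.0178] uv [ 15. 146.]
chip 397 [553.3  12.9] [12.  30.4] 59.04 z [0.0426 0.0497 0.051 ] uv [142. 288.]
```

View pics/m3.png

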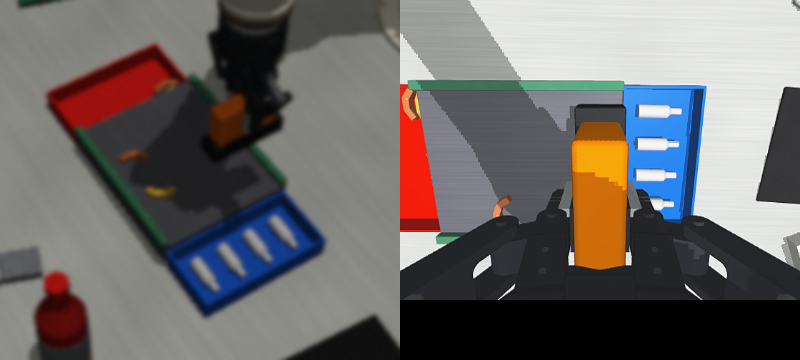

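Three chips are off the plate: two show in the tray's corner, and the plate half in lane A is clear. The other two remain at (130,155) and (160,190). Lane B is next.

```bash
python3 -m inch '[{"delta_pos":[-31,2,0],"rotation":[0,0,0]},{"delta_pos":[-62,2,0],"rotation":[0,0,0]},{"delta_pos":[-62,2,40],"rotation":[0,0,0]},{"delta_pos":[-62,2,80],"rotation":[0,0,0]},{"delta_pos":[-62,2,100],"rotation":[0,0,0]}]'; python3 -m inch '[{"delta_pos":[0,0,3],"rotation":[0,0,0]},{"delta_pos":[0,0,5],"rotation":[0,0,0]},{"delta_pos":[0,0,7],"rotation":[0,0,0]},{"delta_pos":[0,0,9],"rotation":[0,0,0]},{"delta_pos":[0,0,9],"rotation":[0,0,0]}]'
```

```text
time_s: 12.78
position: [0.5348, 0.1221, 0.0815]
tool_rot: [-0.008, 1.0, -0.001, -0.002]
contact_force: [0.0, -0.1, -2.9]
gripper_width: 0.0235
time_s: 13.4
position: [0.5362, 0.1244, 0.0746]
tool_rot: [-0.009, 1.0, 0.0, 0.0]
contact_force: [-0.1, -0.8, -2.7]
gripper_width: 0.0237
```

```bash
python3 -m inch '[{"delta_pos":[0,0,1],"rotation":[0,0,0]},{"delta_pos":[0,-10,1.2],"rotation":[0,0,0]},{"delta_pos":[0,-20,1.2],"rotation":[0,0,0]},{"delta_pos":[0,-30,1.2],"rotation":[0,0,0]},{"delta_pos":[0,-40,1.2],"rotation":[0,0,0]}]'|head -4; for i in 1 2 3; do python3 -m inch '[{"delta_pos":[0,-10,0],"rotation":[0,0,0]},{"delta_pos":[0,-20,0],"rotation":[0,0,0]},{"delta_pos":[0,-30,0],"rotation":[0,0,0]},{"delta_pos":[0,-40,0],"rotation":[0,0,0]},{"delta_pos":[0,-50,0],"rotation":[0,0,0]}]'|head -4; done; python3 -m inch '[{"delta_pos":[0,-7,0],"rotation":[0,0,0]},{"delta_pos":[0,-13,0],"rotation":[0,0,0]},{"delta_pos":[0,-13,0],"rotation":[0,0,0]},{"delta_pos":[0,-13,-5],"rotation":[0,0,0]},{"delta_pos":[0,-13,-20],"rotation":[0,0,0]}]';  python3 -m inch '[{"delta_pos":[0,30,-50],"rotation":[0,0,0]},{"delta_pos":[0,80,-90],"rotation":[0,0,0]},{"delta_pos":[0,130,-90],"rotation":[0,0,0]},{"delta_pos":[0,180,-90],"rotation":[0,0,0]},{"delta_pos":[0,220,-90],"rotation":[0,0,0]}]'; python3 p.py p4.png; python3 -c "
from h import *
shot('scene','s4.png');shot('side','d4.png')
a=cv2.imread('pics/s4.png')[130:310,190:390];b=cv2.imread('pics/d4.png')[160:310,200:400]
a=cv2.resize(a,(400,360));b=cv2.resize(b,(400,300));o=np.zeros((360,800,3),np.uint8);o[:,:400]=a;o[:300,400:]=b;cv2.imwrite('pics/m4.png',o)"
```

```text
time_s: 14.02
position: [0.5368, 0.0833, 0.0731]
tool_rot: [-0.008, 1.0, -0.0, 0.0]
contact_force: [-0.1, -0.1, -1.0]
time_s: 14.65
position: [0.5377, 0.0339, 0.0732]
tool_rot: [-0.009, 1.0, 0.0, 0.0]
contact_force: [0.2, 1.1, -1.5]
time_s: 15.28
position: [0.5386, -0.0162, 0.0732]
tool_rot: [-0.009, 1.0, 0.0, 0.0]
contact_force: [-0.7, 1.6, -0.8]
time_s: 15.9
position: [0.5393, -0.0663, 0.0731]
tool_rot: [-0.009, 1.0, -0.0, -0.0]
contact_force: [-0.3, 1.3, -0.4]
time_s: 16.52
position: [0.5384, -0.0782, 0.0928]
tool_rot: [-0.009, 1.0, 0.0, -0.001]
contact_force: [-0.4, 0.6, -2.6]
gripper_width: 0.0231
time_s: 17.15
position: [0.5354, 0.1441, 0.1845]
tool_rot: [-0.01, 1.0, 0.0, 0.001]
contact_force: [1.1, 0.1, -2.4]
gripper_width: 0.0233
17.2 [0.5345 0.1513 0.1849] [[-1.0, -0.026, -0.002], [-0.026, 1.0, 0.006]] [ 0.34  6.23 -2.32] 0.023372714735939073
plate 57592 [506.4  40.7] [171.4 219.9] 1.16 z [0.0388 0.04   0.0412] uv [137. 142.]
rail 4928 [416.1  47.9] [ 10.2 201. ] 1.12 z [0.0472 0.0498 0.0511] uv [144.  27.]
rail 2776 [595.9  19.4] [ 11.1 171.7] 1.04 z [0.0455 0.0498 0.051 ] uv [118. 268.]
red 1321 [543.1 -90.4] [111.2  48.5] 0.92 z [0.002  0.0035 0.0389] uv [  7. 214.]
chip 389 [569.3 -85.4] [28.3 49.4] 29.0 z [0.0193 0.0253 0.0279] uv [ 12. 225.]
```

View pics/m4.png

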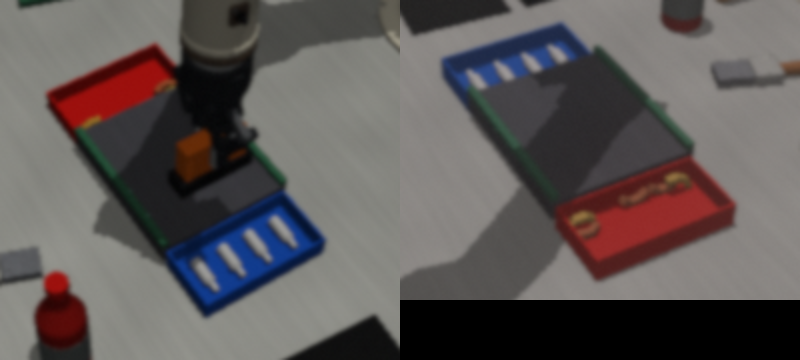

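The plate is clear. The side crop shows the chips in the red tray at about (583,225), (640,192) and (680,180), partly stacked, with the blue tray untouched. Next I'll take the scraper back to the mat.

```bash
python3 -m inch '[{"delta_pos":[8,45,0],"rotation":[0,0,0.02]},{"delta_pos":[16,100,0],"rotation":[0,0,0.04]},{"delta_pos":[25,155,0],"rotation":[0,0,0.06]},{"delta_pos":[34,210,0],"rotation":[0,0,0.07]},{"delta_pos":[42,250,0],"rotation":[0,0,0.07]}]'; python3 -m inch '[{"delta_pos":[0,0,10],"rotation":[0,0,0]},{"delta_pos":[0,0,30],"rotation":[0,0,0]},{"delta_pos":[0,0,50],"rotation":[0,0,0]},{"delta_pos":[0,0,60],"rotation":[0,0,0]},{"delta_pos":[0,0,60],"rotation":[0,0,0]}]'; python3 w.py w5.png
```

```text
time_s: 17.92
position: [0.489, 0.3922, 0.1838]
tool_rot: [0.026, 1.0, 0.0, 0.0]
contact_force: [1.1, -0.2, -2.6]
gripper_width: 0.0234
time_s: 18.55
position: [0.4891, 0.3892, 0.1216]
tool_rot: [0.027, 1.0, -0.001, -0.001]
contact_force: [-0.1, -0.4, -2.9]
gripper_width: 0.0231
18.6 [0.4895 0.39   0.1226] [[-0.999, 0.053, 0.001], [0.053, 0.999, -0.0]] [-0.31  0.28 -2.3 ] 0.023613243225206058
mat 19229 [489.1 400.5] [120.1 147.8] 86.86 z [0.0029 0.004  0.0051] uv [306. 169.]
mat 981 [486.4 533.2] [ 2.7 73. ] 60.32 z [0.0018 0.0073 0.0123] uv [484. 190.]
```

```bash
python3 -m inch '[{"delta_pos":[0,10,20],"rotation":[0,0,0]},{"delta_pos":[0,10,45],"rotation":[0,0,0]},{"delta_pos":[0,10,65],"rotation":[0,0,0]},{"delta_pos":[0,10,75],"rotation":[0,0,0]},{"delta_pos":[0,10,80],"rotation":[0,0,0]}]'; python3 -m inch '[{"delta_pos":[0,0,0.5],"rotation":[0,0,0]},{"delta_pos":[0,0,1],"rotation":[0,0,0]},{"delta_pos":[0,0,1.5],"rotation":[0,0,0]},{"delta_pos":[0,0,2],"rotation":[0,0,0]},{"delta_pos":[0,0,2],"rotation":[0,0,0]}]'
```

```text
time_s: 19.23
position: [0.4898, 0.4006, 0.0424]
tool_rot: [0.026, 1.0, -0.0, -0.0]
contact_force: [-0.1, 0.4, -2.4]
gripper_width: 0.0232
time_s: 19.85
position: [0.4901, 0.4006, 0.0412]
tool_rot: [0.026, 1.0, 0.0, 0.0]
contact_force: [0.6, 0.4, -3.1]
gripper_width: 0.0232
```

```bash
python3 -m inch '[{"delta_pos":[0,0,1],"rotation":[0,0,0]},{"delta_pos":[0,0,2],"rotation":[0,0,0]},{"delta_pos":[0,0,3],"rotation":[0,0,0]},{"delta_pos":[0,0,3.5],"rotation":[0,0,0]},{"delta_pos":[0,0,3.5],"rotation":[0,0,0]}]';python3 -m inch '[{"delta_pos":[0,0,0.3],"rotation":[0,0,0]},{"delta_pos":[0,0,0.6],"rotation":[0,0,0]},{"delta_pos":[0,0,0.8],"rotation":[0,0,0]},{"delta_pos":[0,0,0.8],"rotation":[0,0,0]},{"delta_pos":[0,0,0.8],"rotation":[0,0,0]}]'
```

```text
time_s: 20.48
position: [0.49, 0.4006, 0.0375]
tool_rot: [0.026, 1.0, 0.0, -0.0]
contact_force: [0.2, -1.1, -3.4]
gripper_width: 0.0234
time_s: 21.1
position: [0.49, 0.4007, 0.0372]
tool_rot: [0.026, 1.0, 0.0, 0.0]
contact_force: [-1.7, -1.7, 2.6]
gripper_width: 0.0232
```

It's in contact at a few newtons. Releasing and retreating straight up.

```bash
python3 -m inch '[{"delta_pos":[0,0,0],"rotation":[0,0,0]},{"delta_pos":[0,0,0],"rotation":[0,0,0]},{"delta_pos":[0,0,0],"rotation":[0,0,0]},{"delta_pos":[0,0,0],"rotation":[0,0,0]},{"delta_pos":[0,0,0],"rotation":[0,0,0]}]' 80; python3 -m inch '[{"delta_pos":[0,0,-20],"rotation":[0,0,0]},{"delta_pos":[0,0,-50],"rotation":[0,0,0]},{"delta_pos":[0,0,-90],"rotation":[0,0,0]},{"delta_pos":[0,0,-130],"rotation":[0,0,0]},{"delta_pos":[0,0,-160],"rotation":[0,0,0]}]'; python3 -m inch '[{"delta_pos":[0,0,0],"rotation":[0,0,0]},{"delta_pos":[0,0,0],"rotation":[0,0,0]},{"delta_pos":[0,0,0],"rotation":[0,0,0]},{"delta_pos":[0,0,0],"rotation":[0,0,0]},{"delta_pos":[0,0,0],"rotation":[0,0,0]}]'; python3 w.py w6.png; python3 -c "
from h import *
shot('scene','s6.png');shot('side','d6.png')
w=cv2.resize(cv2.imread('pics/w6.png'),(400,300));b=cv2.resize(cv2.imread('pics/d6.png')[180:300,210:370],(400,300));a=cv2.resize(cv2.imread('pics/s6.png')[135:285,200:400],(400,300));f=cv2.resize(cv2.imread('pics/s6.png'),(400,300))
cv2.imwrite('pics/m6.png',np.vstack([np.hstack([w,b]),np.hstack([a,f])]))"
```

```text
time_s: 21.72
position: [0.49, 0.4006, 0.0367]
tool_rot: [0.026, 1.0, 0.0, -0.0]
contact_force: [0.3, 0.2, 0.4]
gripper_width: 0.0798
time_s: 22.35
position: [0.4905, 0.4013, 0.2006]
tool_rot: [0.026, 1.0, 0.001, 0.001]
contact_force: [-0.1, 0.5, 0.4]
gripper_width: 0.0802
time_s: 22.98
position: [0.4897, 0.4004, 0.1961]
tool_rot: [0.026, 1.0, -0.0, -0.001]
contact_force: [-0.5, 0.1, -0.8]
gripper_width: 0.08
23.025 [0.4898 0.4005 0.1963] [[-0.999, 0.053, 0.001], [0.053, 0.999, -0.0]] [-1.3   0.08 -0.11] 0.0803058328244112
ridge 3577 [489.  400.6] [23.8 83.2] 87.63 z [0.0741 0.0759 0.077 ] uv [280. 200.]
mat 16362 [489.6 400.6] [119.7 148.6] 87.01 z [0.0028 0.004  0.0052] uv [280. 175.]
mat 429 [486.3 533. ] [ 1.9 72.4] 60.74 z [0.0021 0.0073 0.0122] uv [427. 174.]
```

View pics/m6.png

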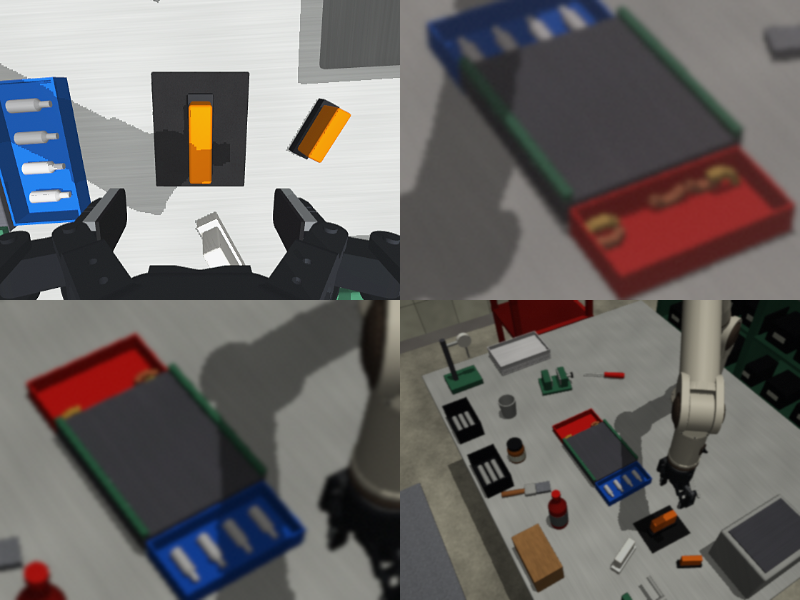

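The scraper stands upright on the mat (ridge (489,400.6), mat (489.6,400.6)), and the bystanders look unmoved. I'll take one close look at the tray to count the chips.

```bash
for i in 1 2; do python3 -m inch '[{"delta_pos":[0,-50,-10],"rotation":[0,0,0]},{"delta_pos":[0,-100,-20],"rotation":[0,0,0]},{"delta_pos":[0,-150,-30],"rotation":[0,0,0]},{"delta_pos":[0,-205,-40],"rotation":[0,0,0]},{"delta_pos":[0,-255,-40],"rotation":[0,0,0]}]'|head -2; done; python3 -m inch '[{"delta_pos":[0,-10,0],"rotation":[0,0,0]},{"delta_pos":[0,-10,0],"rotation":[0,0,0]},{"delta_pos":[0,-10,0],"rotation":[0,0,0]},{"delta_pos":[0,-10,0],"rotation":[0,0,0]},{"delta_pos":[0,-10,0],"rotation":[0,0,0]}]'; python3 p.py p7.png
```

```text
time_s: 23.75
position: [0.477, 0.1442, 0.2378]
time_s: 24.38
position: [0.4635, -0.1107, 0.278]
time_s: 25.0
position: [0.4627, -0.1178, 0.2768]
tool_rot: [0.026, 1.0, 0.0, 0.0]
contact_force: [-0.3, 0.4, 0.1]
gripper_width: 0.08
25.05 [ 0.4627 -0.1179  0.2768] [[-0.999, 0.051, -0.0], [0.051, 0.999, 0.0]] [-0.37 -0.03 -0.28] 0.07991247063206813
plate 31805 [505.5  40.3] [188. 221.] 0.77 z [0.0388 0.0401 0.0414] uv [432. 203.]
rail 2400 [416.   38.5] [ 10.1 219.4] 1.09 z [0.0486 0.05   0.0513] uv [438. 123.]
rail 454 [ 427.6 -359.6] [67.3 24.9] 50.18 z [0.0451 0.0527 0.0592] uv [ 45. 163.]
rail 207 [ 512.9 -355.7] [ 2.4 27.1] 76.51 z [0.0446 0.0522 0.0592] uv [ 55. 237.]
rail 981 [594.1  98.9] [ 10.9 105.6] 1.13 z [0.0453 0.0499 0.0513] uv [485. 286.]
rail 531 [597.  -39.1] [10.8 57.4] 1.3 z [0.0454 0.0499 0.0512] uv [356. 295.]
red 11968 [ 509.1 -114.8] [180.5  91.1] 1.03 z [0.0019 0.0034 0.0322] uv [281. 212.]
chip 335 [443.6 -83.3] [39.8 11.3] 1.71 z [0.0089 0.0161 0.0189] uv [310. 152.]
chip 265 [443.  -99.7] [13.5 38.4] 86.74 z [0.0112 0.0129 0.0141] uv [294. 152.]
chip 706 [544.7 -79.8] [16.6 95.6] 86.63 z [0.0097 0.0148 0.0265] uv [315. 239.]
```

View pics/p7.png

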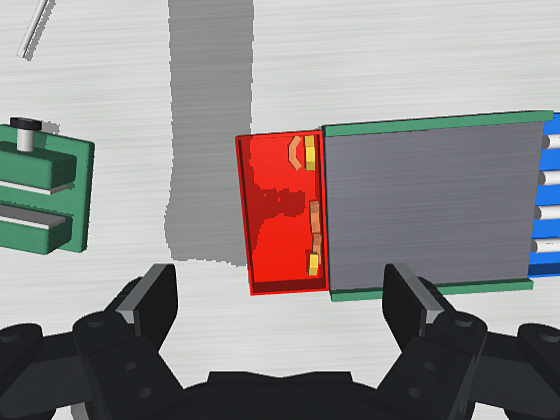

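The close view shows five chips in the red tray: copper (295,152), brass (310,152), copper (315,215), copper (317,243) and brass (313,264). The plate is bare and all chips are below the rim.

```bash
python3 -c "
from cell import *
print(sign_off())"
```

```text
the job is handed in; nothing more can be done
None
```

I wiped all five chips into the red catch tray in two light strokes, set the scraper back on its mat, released it and handed the job in at about 25 s of the 64 s.

- **Chips:** the last close-up shows two brass and three copper chips in the red tray. They lie along the wall nearest the plate, partly stacked, with the highest measured point about 27 mm against the 32 mm rim. The plate is bare, and I saw no chips on the bench or in the blue tray.
- **Wiping force:** the scraper was kept at or just above the plate, with no more than about 3 N in the readings between moves.
- **Scraper:** it went down with about 5 N and stands upright, its top measured at 76 mm as expected. Its centre is within about 1 mm of the mat's centre, and it is turned about 0.6° from the mat.
- **Other items:** in the final pictures the bystanders look to be where they started. I checked this by eye and did not measure each one.

No check failed or disagreed beyond the few millimetres expected between the fixed cameras.

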